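# Set out a model train on its two-tier display stand

## Task

Put the model train on display. First stand the two rear cars lengthwise on the track of the stand's base, the red caboose next to the red-and-white buffer stop and the rust-brown boxcar next to the dwarf signal; then lower the loose upper deck over them so that all four posts come through its corner holes and it sits fully down. Last, stand the locomotive on the upper deck's track, facing either way, with its tender in line close behind the cab, and leave the paint jar and the glue bottle undisturbed.

Things in the scene. Friction and masses are not known exactly. Their poses are not given: they have to be found in the camera images.
- stand: Fixed oak base 290x124x12 mm; brown track strip 52 wide, 286 long along its middle, flat top 24 above table. 4 posts 15 thick at x +-132, y +-50 mm with flat shoulders 88 above the table; the deck rests on these. On each a pin 8 thick: 8 straight, then 10 tapering to 2.4, top at 106. Origin: middle of underside; x along track, z up. On the left or right, length roughly away from the robot.
- deck: Loose upper deck, pale wood, 290x124x8 mm, 0.3 kg, flat on the table, a 13 mm hole at each corner (x +-132, y +-50 from the middle, as the posts). Darker track strip 52 wide, 286 long, 14 high fixed along its top; grip across it at the middle. Strip top is 22 above the underside. Same both ways round. Origin: middle of underside; x along track, z up. Seated, its underside is 88 above the table.
- caboose: Red caboose, dark grey roof with a small raised red cupola in the middle; 88 mm long, 36 wide, 42 high at the roof, 56 over the cupola, 0.11 kg. Origin: middle, at the bottom of the wheels; x along its length, z up; same both ways round. Wheels do not turn. Flat sides, to be gripped across the width.
- boxcar: Rust-brown boxcar with a pale walkway along its roof, 116 mm long, 36 wide, 50 high, 0.13 kg. Origin: middle, at the bottom of the wheels; x along its length, z up; same both ways round. Wheels do not turn. Flat sides, to be gripped across the width.
- loco: Steam locomotive: grey boiler, gold bands, two red domes, flared chimney, red cab. 112 mm long, 66 high, 36 wide over wheels and red running boards (up to 25 high: grip across these at the middle; the boiler above is 26 wide), 0.17 kg. Origin: middle of its length, at the bottom of the wheels; x forwards to the chimney and pilot, cab at -x; z up. Wheels do not turn.
- tender: Red tender, gold lines, black coal on top: 68 mm long, 36 wide, about 42 high with the coal (flat sides 15 to 35 high), 0.09 kg. Origin: middle, at the bottom of the wheels; x along its length, z up; either end may be next to the locomotive. Wheels do not turn. Standing close behind the cab, its middle is about 100 mm behind the locomotive's middle.
- buffer: Buffer stop with a red-and-white striped beam, 14 mm thick along the track, 40 wide, 26 high, fixed on the base's track 136 mm from the stand's middle, at one end or the other. Origin: middle of its foot, on the track. It marks the caboose's place: the caboose's middle about 70 mm from it along the track.
- signal: Black dwarf signal with a green top, 14 mm thick along the track, 22 wide, 51 high, fixed on the base's track 136 mm from the stand's middle, at the other end. Origin: middle of its foot, on the track. It marks the boxcar's place: the boxcar's middle about 84 mm from it along the track.
- paint_jar: Blue paint jar with a white lid, 32 mm across, 42 high, loose among the models; to be left alone. Origin: middle of its underside.
- glue: Yellow glue bottle with a pointed nozzle, 34 mm across, 66 high, loose among the models; to be left alone. Origin: middle of its underside.
There are look-alikes about, which are no part of the job. What is shaped like the boxcar but purple is not meant.

How it is judged (in metres and radians):
On the way, in this order (a step that is already met when the one before it is completed fails the run):
1. caboose and boxcar stand on the base's track, caboose by the buffer stop, boxcar by the signal, let go (z of caboose in the frame of stand between 0.02 and 0.028 m and y of caboose in the frame of stand between -0.011 and 0.011 m and angle between the x axis of each of caboose, boxcar and the x axis of stand, either way round below 0.15 rad and angle between each of caboose, boxcar's own z axis and vertical below 0.08 rad and z of boxcar in the frame of stand between 0.02 and 0.028 m and y of boxcar in the frame of stand between -0.011 and 0.011 m and horizontal distance between caboose and buffer below 0.105 m and horizontal distance between boxcar and signal below 0.118 m and linear speed of each of caboose, boxcar below 0.02 m/s and angular speed of each of caboose, boxcar below 0.2 rad/s and contact force between the fingers and caboose below 0.05 N and contact force between the fingers and boxcar below 0.05 N), for 0.2 s.
2. the upper deck is fully down on all four posts, let go (z of deck in the frame of stand between 0.085 and 0.0905 m and horizontal distance between deck and stand below 0.006 m and angle between the x axis of deck and the x axis of stand, either way round below 0.04 rad and angle between deck's own z axis and vertical below 0.03 rad and linear speed of deck below 0.02 m/s and angular speed of deck below 0.2 rad/s and contact force between the fingers and deck below 0.05 N), for 0.2 s.
At the end, for the whole second after the job is handed in: All four vehicles upright on their track, within 11 mm of its middle and 0.15 rad; caboose < 105 mm from buffer stop, boxcar < 118 mm from signal (middles); deck down on its shoulders within 6 mm; tender's middle 85-125 mm behind the loco's, both wholly on the track; all released, at rest (z of caboose in the frame of stand between 0.02 and 0.028 m and y of caboose in the frame of stand between -0.011 and 0.011 m and angle between the x axis of each of caboose, boxcar and the x axis of stand, either way round below 0.15 rad and angle between each of caboose, boxcar, loco, tender's own z axis and vertical below 0.08 rad and z of boxcar in the frame of stand between 0.02 and 0.028 m and y of boxcar in the frame of stand between -0.011 and 0.011 m and horizontal distance between caboose and buffer below 0.105 m and horizontal distance between boxcar and signal below 0.118 m and linear speed of each of caboose, boxcar, deck, loco, tender below 0.02 m/s and angular speed of each of caboose, boxcar, deck, loco, tender below 0.2 rad/s and z of deck in the frame of stand between 0.085 and 0.0905 m and horizontal distance between deck and stand below 0.006 m and angle between the x axis of deck and the x axis of stand, either way round below 0.04 rad and angle between deck's own z axis and vertical below 0.03 rad and z of loco in the frame of deck between 0.018 and 0.026 m and y of loco in the frame of deck between -0.011 and 0.011 m and angle between the x axis of each of loco, tender and the x axis of deck, either way round below 0.15 rad and z of tender in the frame of deck between 0.018 and 0.026 m and y of tender in the frame of deck between -0.011 and 0.011 m and x of loco in the frame of deck between -0.093 and 0.093 m and x of tender in the frame of deck between -0.115 and 0.115 m and x of tender in the frame of loco between -0.125 and -0.085 m); the robot touches nothing.
It fails at once if the paint jar is pushed more than 25 mm or tipped over (distance of paint_jar from where it was at the start of the episode above 0.025 m or angle between paint_jar's own z axis and vertical above 0.5 rad).
It fails at once if the glue bottle is pushed more than 25 mm or tipped over (distance of glue from where it was at the start of the episode above 0.025 m or angle between glue's own z axis and vertical above 0.5 rad).
It also fails if it takes over 138 s, if anything falls off the work surface, if the arm or the gripper's body presses on something with over 40 N, if the wrist force passes 120 N, or if a joint passes its speed limit or range.

## Robot

A 6-joint arm with a two-finger parallel gripper is mounted at the origin on the work surface. World frame = base frame: x ahead of the robot, y to its left, z up, the work surface at z = 0. Lengths are in m, angles in degrees, forces in N, time in s.
With the tool pointing down it reaches from about 0.4 to 0.825 m from the base axis. Payload 7 kg.
Tool frame: the origin (TCP) lies midway between the tips of the shut fingers; the grasp point (between the pads) lies 19 mm behind it (hold_point_z is the distance from the TCP to the grasp point, in m); z points along the fingers, y is the line along which they close (so a half turn about z gives the same grasp; the last joint's range is limited). The gripper opens to 88 mm and grips with 3 to 60 N. Pads are 19 mm wide; open, the fingers measure 130 mm over their backs; the gripper's body (78 mm by 193 mm) begins 47 mm behind the grasp point.
Start: joints at [87.267, 20.546, 0.682, 0, -70.136, -16.507], TCP at [0.222, 0.637, 0.227] pointing down, gripper open.
Joint ranges: [-176.03, 176.03], [-82.01, 121.73], [-58.28, 71.71], [-173.87, 95.51], [-174.79, -0.11], [-173.66, 173.66]. Speed limits (degrees/s): [136.94, 136.94, 172.46, 180, 180, 180].

## Interface

Orientations are given as [roll, pitch, yaw] about the fixed x, y, z axes, in that order (R = Rz(yaw) Ry(pitch) Rx(roll)).
In Python, from plant import get_state, capture, close_job, hold_point_z gives the robot as it stands.
- The arm moves only by the shell command python3 -m inch 'ROWS' [FORCE]. ROWS is text: rows parted by semicolons, each of 5 numbers parted by spaces: the shift along the tool's x, y, z normalised to -1 to 1, where 1 is 0.15 m, then the turn about the tool's z normalised to -1 to 1, where 1 is 360 degrees, then the opening, from 0 (shut) to 1 (fully open). In form: tx ty tz spin grip; .... A call has exactly 8 rows; each row shifts and turns the commanded pose from where the row before left it, along the tool's axes as they then stand; what a row does not reach is not made up. A row lasts 1/8 s, in which the tool goes at most 62.5 mm and 10.7 degrees, less where a joint would pass 70% of its speed; a pose out of reach is approached as far as the arm can. A call with a number of a shift or a turn outside -1 to 1 is refused whole. A call with a gripper value outside its range is refused whole. The fingers move at their own pace and stop on an object; FORCE is the grip in N (left out, the last holds). Time passes only in rows, so rows that do not move let the fingers close, or fill a call up. It gives the time, the measured TCP pose, the force, the opening and the grip force at its end, in the units of the state.
- get_state(): the state, without advancing time (a new reading comes with each control period).
- capture(name): name is "scene" or "top"; returns a dict with "color" (384x512x3 uint8, blue, green, red), "mtx" (3x3 intrinsics, pixels), "dist_coeffs" ([k1, k2, p1, p2, k3] as OpenCV has them; the pictures are not rectified), "R" (3x3) and "t" (3): a world point X has camera coordinates R X + t. Camera axes: x right, y down, z forward; pixel columns grow to the right and rows downward; lengths in m; the calibration is good to about 2 mm. A picture is of the moment at which its call begins. There is no depth.
- close_job(): hands the job in; it is judged then, once.
The state is a dict: "time_s": time; "joints": joint angles; "qd": joint speeds; "joint_torque": joint torques, N m; "tcp_pos": TCP position; "eef_rot": TCP orientation; "contact_force": force on the tool from outside, world axes, zero at the start; "moment": the same for the moment, N m; "gripper_width": finger opening in m; "gripper_force": force on a finger pad.
Only numpy, scipy, OpenCV 4.12 (cv2) and the standard library are available. Lean on these libraries where they do the work, as an engineer would, in place of code of your own. Each camera call takes 0.05 s, during which the arm holds its last target. There are 200 camera calls.

## Working session

There is one attempt and no reset: what is moved stays moved. The work goes in short steps, Python scripts to look and compute and a shell command to move; the robot and the scene stay as the last step left them, time stands still between calls to the robot, and variables do not carry over. Pictures are saved under pics/ and viewed, at most 15 in all, crops included, and the job is handed in when it is done.

```bash
ls; mkdir -p pics
python3 - <<'E'
from plant import *
import cv2
print(get_state(),hold_point_z)
for n in("scene","top"):
    c=capture(n); cv2.imwrite(f"pics/{n}0.png",cv2.resize(c["color"],(800,600),interpolation=cv2.INTER_CUBIC)); print(n,c["mtx"],c["dist_coeffs"],c["R"],c["t"])
    import numpy as np; np.save(n+"0.npy",c["color"])
E
```

```text
pics
{'time_s': 0.0, 'joints': array([ 8.72674512e+01,  2.05900629e+01,  6.32271297e-01, -1.95142043e-02,
       -7.01363417e+01, -1.65064994e+01]), 'qd': array([-0.03356712, -0.06611566,  0.09127265, -0.10035886,  0.08188922,
       -0.0294391 ]), 'joint_torque': array([-3.15200650e-04, -5.82704079e+01,  2.93067098e+01,  6.99781626e+00,
        6.93427603e-03, -1.61124613e-04]), 'tcp_pos': array([0.22229094, 0.63681168, 0.22562868]), 'eef_rot': array([ 1.79904534e+02, -9.15947406e-03, -1.92456862e+01]), 'contact_force': array([-1.41761599, -0.42748718, -0.19355364]), 'moment': array([-0.01255547,  0.0238101 , -0.00486674]), 'gripper_force': 0.0, 'gripper_width': 0.08765316227754671} 0.0188
scene [[353.14510466   0.         257.58047117]
 [  0.         353.14510466 191.58673455]
 [  0.           0.           1.        ]] [-0.00478552  0.          0.          0.          0.        ] [[-0.52097269  0.85337584 -0.01836126]
 [ 0.49971289  0.28748639 -0.81709155]
 [-0.69200758 -0.43485774 -0.57621546]] [ 0.31258612 -0.20902489  1.29342143]
top [[390.87326624   0.         254.75866102]
 [  0.         390.87326624 190.3115219 ]
 [  0.           0.           1.        ]] [-0.07502253  0.          0.          0.          0.        ] [[ 0.08271794 -0.99656822  0.00308656]
 [-0.97558307 -0.08160765 -0.2039065 ]
 [ 0.20345862  0.01385553 -0.9789855 ]] [-0.05074077  0.53877712  1.02599325]
```

View pics/top0.png

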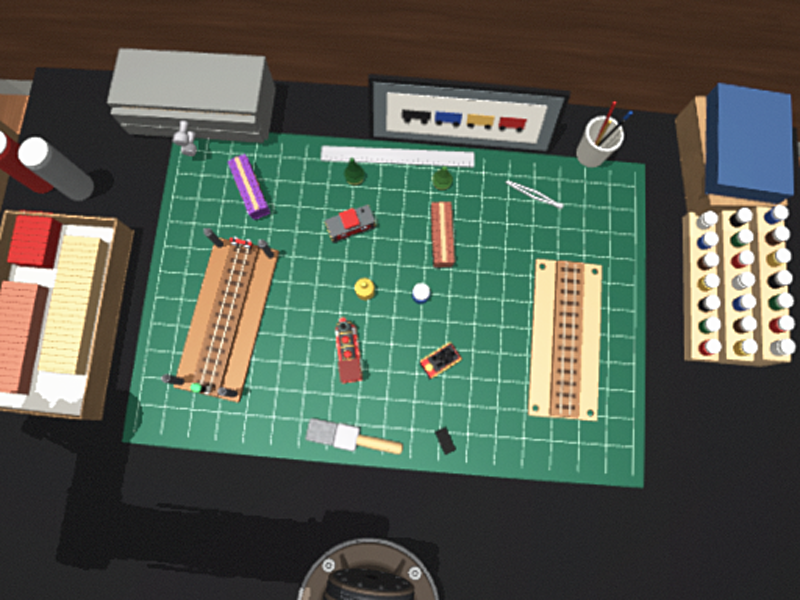

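View pics/scene0.png

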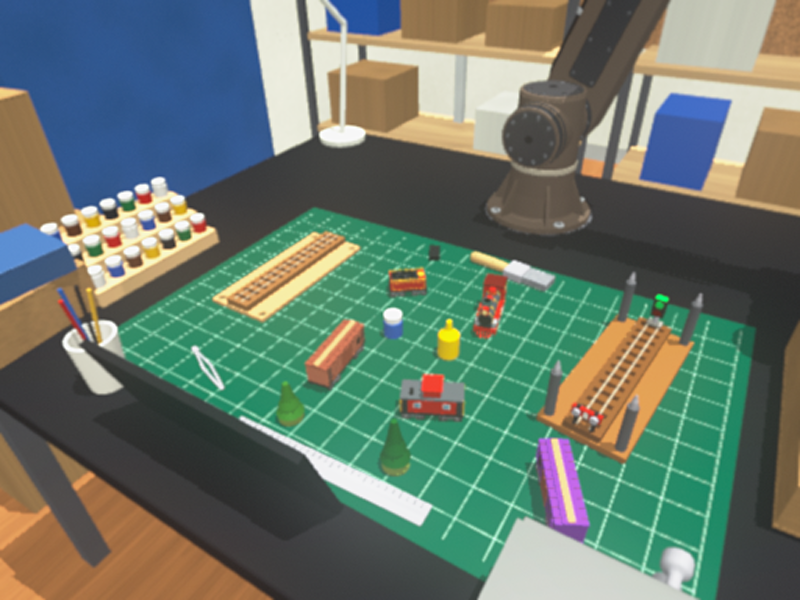

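The top view has +x up and +y left. The stand is at (230,320) with the buffer at its far end (240,243) and the signal at its near end (197,388). The other parts are the caboose (350,222), boxcar (443,234), loco (347,350, chimney pointing away), tender (440,360), deck (566,340), glue (365,289) and jar (421,293).

```bash
cat > h.py <<'E'
import numpy as np, cv2
from plant import *
def shot(n,save=None):
    c=capture(n)
    if save: np.save(save,c["color"])
    return c
def ray(c,px):
    p=cv2.undistortPoints(np.array(px,float).reshape(-1,1,2),np.array(c["mtx"]),np.array(c["dist_coeffs"]),).reshape(-1,2)
    d=np.c_[p,np.ones(len(p))]@np.array(c["R"]); o=-np.array(c["R"]).T@np.array(c["t"])
    return o,d
def onz(c,px,z):
    o,d=ray(c,px); return (o+d*((z-o[2])/d[:,2])[:,None])[:,:2]
def proj(c,X):
    return cv2.projectPoints(np.array(X,float).reshape(-1,1,3),cv2.Rodrigues(np.array(c["R"]))[0],np.array(c["t"]),np.array(c["mtx"]),np.array(c["dist_coeffs"]))[0].reshape(-1,2)
def tri(c1,p1,c2,p2):
    A=np.zeros((3,3));b=np.zeros(3)
    for c,p in((c1,p1),(c2,p2)):
        o,d=ray(c,[p]);d=d[0]/np.linalg.norm(d[0]);M=np.eye(3)-np.outer(d,d);A+=M;b+=M@o
    return np.linalg.solve(A,b)
def rect(pts):
    "world min-area rect: centre, long axis angle, sizes"
    (c,(w,h),a)=cv2.minAreaRect((pts*1000).astype(np.float32)); 
    if w<h:w,h,a=h,w,a+90
    return np.round(c,1),round((a+90)%180-90,1),round(w,1),round(h,1)
E
python3 - <<'E'
from h import *
c=shot("top"); im=c["color"]; hsv=cv2.cvtColor(im,cv2.COLOR_BGR2HSV)
g=((hsv[...,0]>70)&(hsv[...,0]<95)&(hsv[...,1]>60))
box=lambda x,y,r:(int(.64*x),int(.64*y),int(.64*r))
# non-mat blobs
for n,x,y,r,z in [("deck",566,340,90,.008),("cab",350,222,34,.042),("box",443,234,42,.05),("loco",347,350,42,.025),("tender",440,360,28,.035),("glue",365,289,18,.03),("jar",421,293,15,.042),("stand",228,320,95,.012)]:
    X,Y,R=box(x,y,r); roi=hsv[Y-R:Y+R,X-R:X+R]; H,S,V=[roi[...,i].astype(int) for i in range(3)]
    wh=(S<70)&(V>90)
    m={"deck":(H>8)&(H<30)&(V>60),"box":((H<20)|(H>170))&(S>50)&(V>50)}.get(n,~(((H>65)&(H<95))))
    if n=="tender" or n=="loco" or n=="glue": m=((H<35)|(H>165))&(S>90)&(V>50)
    if n=="stand": m=(H>4)&(H<25)&(S>90)&(V>80)
    if n=="cab": m=m&~((S<60)&(V>130))
    if n=="jar": m=(V>150)&(S<60)
    m=cv2.morphologyEx(m.astype(np.uint8),cv2.MORPH_OPEN,np.ones((3,3)))
    k,l,s,ce=cv2.connectedComponentsWithStats(m); i=1+np.argmax(s[1:,4])
    ct=max(cv2.findContours((l==i).astype(np.uint8),cv2.RETR_EXTERNAL,cv2.CHAIN_APPROX_NONE)[0],key=len)
    px=ct.reshape(-1,2)+[X-R,Y-R]
    print(n,s[i,4],rect(onz(c,px,z)))
for n,cc in(("top",c),("scene",shot("scene"))):
    x,y,w,h={"top":(100,140,260,130),"scene":(340,160,110,140)}[n]
    if n=="top": x,y,w,h=100,140,100,125
    cv2.imwrite(f"pics/{n}1.png",cv2.resize(cc["color"][y:y+h,x:x+w],None,fx=4.5 if n=='top' else 4.2,fy=4.5 if n=='top' else 4.2,interpolation=cv2.INTER_CUBIC))
E
```

```text
deck 4292 (array([ 502. , -317.9]), -0.7, 292.3, 126.9)
cab 223 (array([673.7, 106.3]), -63.7, 63.9, 51.1)
box 497 (array([668. , -75.3]), 6.1, 122.6, 39.3)
loco 262 (array([423. ,  71.8]), 10.2, 69.3, 38.8)
tender 79 (array([424.1, -68.5]), 38.0, 38.1, 16.2)
glue 143 (array([558.2,  57.6]), 5.2, 38.0, 34.2)
jar 98 (array([559.7, -44.5]), 4.8, 28.8, 28.2)
stand 1764 (array([483.1, 273.3]), -7.6, 287.9, 57.3)
```

View pics/top1.png

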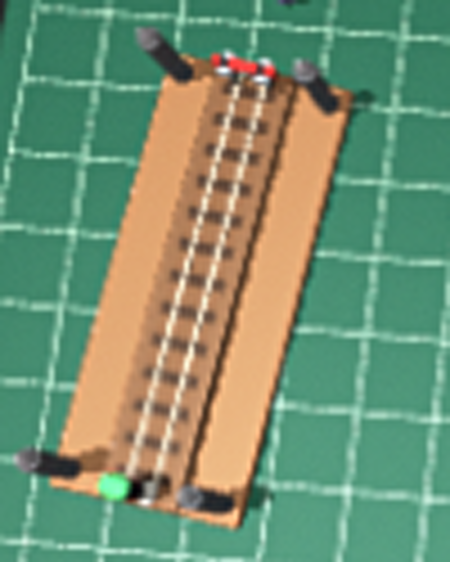

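View pics/scene1.png

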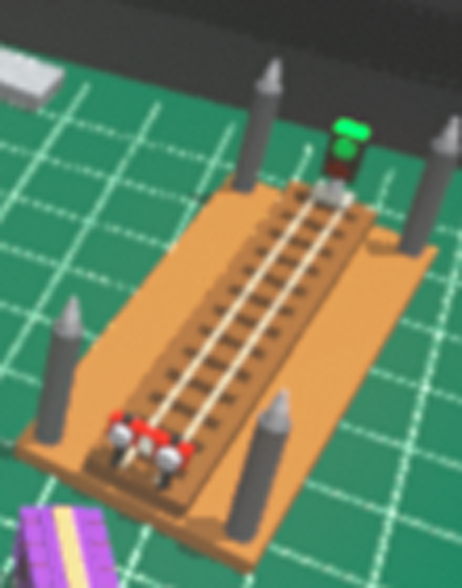

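Top crop: post tips at FL (145,35), FR (301,68), NL (25,459) and NR (186,493). Scene crop: the same posts at FL (283,395), FR (71,300), NL (456,122) and NR (274,63). The track is clear between the buffer at the far end and the signal at the near end.

Run:
```python
from h import *
c=shot("top"); s=shot("scene")
cv2.imwrite("pics/top2.png",cv2.resize(c["color"][125:272,200:392],None,fx=4,fy=4,interpolation=cv2.INTER_CUBIC))
f=lambda p,k,o:((np.array(p)+.5)/k-.5)+np.array(o)
P={}
for n,a,b in[("FL",(145,35),(283,395)),("FR",(301,68),(71,300)),("NL",(25,459),(456,122)),("NR",(186,493),(274,63))]:
    pa=f(a,4.5,(100,140)); P[n]=tri(c,pa,s,f(b,4.2,(340,160))); print(n,(P[n]*1e3).round(1),(onz(c,[pa],.105)*1e3).round(1),(onz(s,[f(b,4.2,(340,160))],.105)*1e3).round(1))
for z,pp in((.012,[(350,92),(238,527),(50,486),(170,55)]),):
    print((onz(c,f(pp,4.5,(100,140)),z)*1e3).round(1))
# deck holes
h=cv2.cvtColor(c["color"],cv2.COLOR_BGR2HSV)
m=((h[...,0]>60)&(h[...,0]<100)).astype(np.uint8); m[:, :335]=0;m[:,390:]=0;m[:160]=0;m[272:]=0
k,l,st,ce=cv2.connectedComponentsWithStats(m)
H=[]
for i in range(1,k):
    if 4<st[i,4]<80: H.append(ce[i]);print(st[i,4],(onz(c,[ce[i]],.008)*1e3).round(1))
```

```text
FL [622.2 339.2 102.8] [[621.9 336.6]] [[623.8 340.9]]
FR [608.9 239.7 104.1] [[608.8 239. ]] [[609.8 240.3]]
NL [362.4 372.6 104.8] [[362.9 369.3]] [[360.4 375.5]]
NR [351.7 274.  106.6] [[352.1 272.8]] [[347.7 275.1]]
[[621.7 228.7]
 [337.  264.4]
 [351.4 386.7]
 [637.2 350.8]]
6 [[ 634.2 -268.7]]
6 [[ 633.2 -368.9]]
8 [[ 369.9 -266.1]]
9 [[ 368.7 -365.3]]
```

View pics/top2.png

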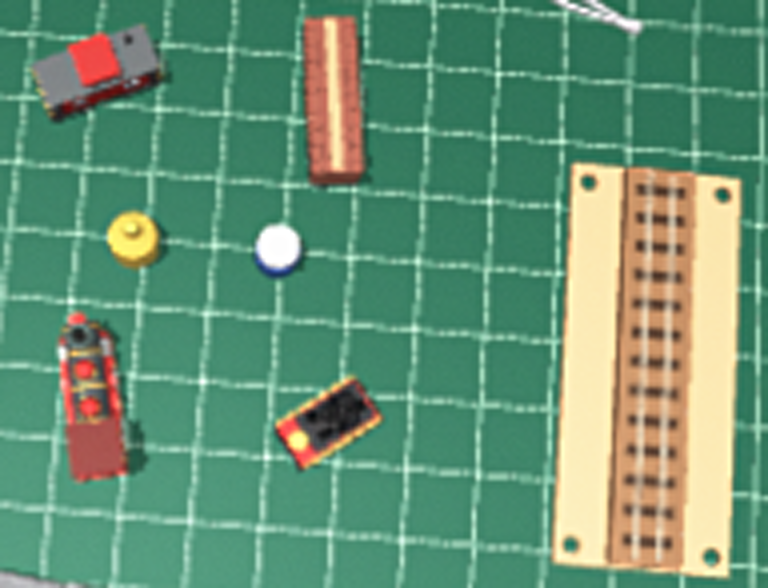

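Crop (×4, offset 200,125): the caboose roof corners, boxcar roof, loco line and tender rim are all readable, and the deck holes were found at their four corners. From these pixels I'll work out the vehicle poses and write a move planner.

```bash
cat > go.py <<'E'
# usage: go.py x y z yaw (mm, deg): prints shift/turn needed in move units
import sys; from h import *
x,y,z,w=map(float,sys.argv[1:5]); s=get_state(); p=s["tcp_pos"]*1e3; r,pi,yw=s["eef_rot"]
dw=(w-yw+90)%180-90; a=np.radians(yw+dw); d=np.array([x,y,z])-p
print("t",round(s["time_s"],2),"tcp",p.round(1),"rpy",np.round(s["eef_rot"],1),"w",round(s["gripper_width"]*1e3,1),"gf",round(s["gripper_force"],1),"j6",round(s["joints"][5],0),"F",np.round(s["contact_force"],1))
tx=np.cos(a)*d[0]+np.sin(a)*d[1]; ty=np.sin(a)*d[0]-np.cos(a)*d[1]
print("after turn: tx %.3f ty %.3f tz %.3f spin %.4f"%(tx/150,ty/150,-d[2]/150,-dw/360),"| min rows shift",np.ceil(np.hypot(tx,ty)/62),"spin",np.ceil(abs(dw)/10.6))
E
python3 - <<'E'
from h import *
c=shot("top"); f=lambda p:((np.array(p)+.5)/4-.5)+np.array((200,125))
for n,z,p in[("cab",.042,[(35,68),(147,25),(160,65),(48,105)]),("box",.05,[(304,17),(355,15),(363,172),(311,175)]),("tender",.035,[(353,376),(381,411),(303,468),(275,430)])]:
    print(n,rect(onz(c,f(p),z)))
print("pilot z8",onz(c,f([(78,317)]),.008)*1e3,"cab rear z58",onz(c,f([(72,480),(128,472)]),.058)*1e3,"z25 board sides",onz(c,f([(61,365),(117,362)]),.025)*1e3,"domes",onz(c,f([(86,368),(90,405)]),.055)*1e3)
E
python3 go.py 674 106 150 -63.7
```

```text
cab (array([681.8,  94.6]), -64.6, 87.2, 32.0)
box (array([671.4, -75.6]), 6.5, 118.4, 36.9)
tender (array([440.5, -88.9]), -49.5, 67.3, 32.4)
pilot z8 [[502.83674847  93.53643471]] cab rear z58 [[383.69521063  81.26898257]
 [392.20982714  44.25471723]] z25 board sides [[464.9937417  100.2550498 ]
 [470.41723693  61.21919393]] domes [[460.41219558  79.6756552 ]
 [435.40251946  74.44781641]]
t 0.35 tcp [222.4 637.2 226.3] rpy [180.   -0.  -19.2] w 87.5 gf 0.0 j6 -17.0 F [ 0.9 -0.3 -0. ]
after turn: tx 4.508 ty -1.130 tz 0.509 spin 0.1235 | min rows shift 12.0 spin 5.0
```

```bash
python3 -m inch '0 0 0 0.0252 1;0 0 0 0.0252 1;0 0 0 0.0252 1;0 0 0 0.0252 1;0 0 0 0.0252 1;0.35 -0.09 0 0 1;0.35 -0.09 0 0 1;0.35 -0.09 0 0 1' 20; python3 -m inch '0.35 -0.09 0 0 1;0.35 -0.09 0 0 1;0.35 -0.09 0 0 1;0.35 -0.09 0 0 1;0.35 -0.09 0 0 1;0.35 -0.09 0 0 1;0.35 -0.09 0.2 0 1;0.35 -0.09 0.3 0 1'; python3 go.py 681.8 94.6 13 -64.6
```

```text
time_s: 1.35
tcp_pos: [0.3273, 0.5111, 0.2266]
eef_rot: [-180.0, 0.0, -64.6]
contact_force: [0.9, 0.3, 0.6]
gripper_width: 0.0877
gripper_force: 0.0
time_s: 2.35
tcp_pos: [0.6023, 0.1829, 0.1572]
eef_rot: [-179.8, 0.0, -64.6]
contact_force: [0.4, 0.3, -1.8]
gripper_width: 0.0878
gripper_force: 0.0
t 2.35 tcp [602.3 182.9 157.2] rpy [-179.8    0.   -64.6] w 87.8 gf 0.0 j6 -9.0 F [ 0.4  0.3 -1.8]
after turn: tx 0.759 ty -0.227 tz 0.961 spin -0.0000 | min rows shift 2.0 spin 1.0
```

```bash
python3 -m inch '0.25 -0.075 0.1 0 1;0.25 -0.075 0.1 0 1;0.231 -0.075 0.1 0 1;0 0 0.1 0 1;0 0 0.1 0 1;0 0 0.1 0 1;0 0 0 0 1;0 0 0 0 1';  python3 go.py 681.8 94.6 13 -64.6
python3 - <<'E'
from h import *
c=shot("top"); cv2.imwrite("pics/top3.png",cv2.resize(c["color"][100:230,180:320],None,fx=4,fy=4,interpolation=cv2.INTER_CUBIC))
E
```

```text
time_s: 3.35
tcp_pos: [0.6781, 0.1, 0.0672]
eef_rot: [-180.0, -0.0, -64.5]
contact_force: [-0.2, -0.1, 0.0]
gripper_width: 0.0875
gripper_force: 0.0
t 3.35 tcp [678.1 100.   67.2] rpy [-180.    -0.   -64.5] w 87.5 gf 0.0 j6 1.0 F [-0.2 -0.1  0. ]
after turn: tx 0.043 ty -0.007 tz 0.362 spin 0.0002 | min rows shift 1.0 spin 1.0
```

View pics/top3.png

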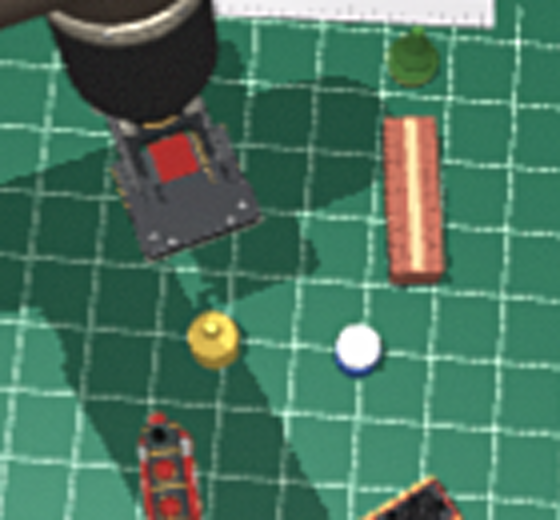

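The gripper's fingers straddle the caboose, with the cupola at (173,157) in the crop. Glue (213,340) and jar (358,348) are clear, so I'll go down.

```bash
python3 -m inch '0.043 -0.007 0 0 1;0 0 0.1 0 1;0 0 0.1 0 1;0 0 0.1 0 1;0 0 0.062 0 1;0 0 0 0 1;0 0 0 0 0;0 0 0 0 0' 20;python3 -m inch '0 0 0 0 0;0 0 0 0 0;0 0 0 0 0;0 0 -0.1 0 0;0 0 -0.3 0 0;0 0 -0.3 0 0;0 0 -0.3 0 0;0 0 0 0 0' 20; python3 go.py 552 298.8 180 -7.2
```

```text
time_s: 4.4
tcp_pos: [0.6821, 0.0942, 0.0131]
eef_rot: [-179.9, -0.0, -64.6]
contact_force: [-0.7, -0.1, 0.3]
gripper_width: 0.0731
gripper_force: 0.0
time_s: 5.4
tcp_pos: [0.6841, 0.0947, 0.1685]
eef_rot: [-179.5, -0.1, -64.6]
contact_force: [0.9, 0.2, -1.5]
gripper_width: 0.0358
gripper_force: 20.0
t 5.4 tcp [684.1  94.7 168.5] rpy [-1.795e+02 -1.000e-01 -6.460e+01] w 35.8 gf 20.0 j6 1.0 F [ 0.9  0.2 -1.5]
after turn: tx -1.044 ty -1.240 tz -0.077 spin -0.1593 | min rows shift 4.0 spin 6.0
```

```bash
python3 -m inch '0 0 -0.08 -0.0266 0;0 0 0 -0.0266 0;0 0 0 -0.0266 0;0 0 0 -0.0266 0;0 0 0 -0.0266 0;0 0 0 -0.0263 0;-0.26 -0.31 0 0 0;-0.26 -0.31 0 0 0';python3 -m inch '-0.26 -0.31 0 0 0;-0.264 -0.31 0 0 0;0 0 0.1 0 0;0 0 0.2 0 0;0 0 0.2 0 0;0 0 0 0 0;0 0 0 0 0;0 0 0 0 0'; python3 go.py 552 298.8 38 -7.2
python3 - <<'E'
from h import *
c=shot("top");s=shot("scene")
a=cv2.resize(c["color"][120:270,100:220],None,fx=3.2,fy=3.2,interpolation=cv2.INTER_CUBIC);b=cv2.resize(s["color"][150:300,320:450],None,fx=3.2,fy=3.2,interpolation=cv2.INTER_CUBIC)
cv2.imwrite("pics/b4.png",np.hstack([a,b]))
E
```

```text
time_s: 6.4
tcp_pos: [0.615, 0.1964, 0.1739]
eef_rot: [180.0, 0.0, -7.4]
contact_force: [1.3, 0.4, -0.6]
gripper_width: 0.0359
gripper_force: 20.0
time_s: 7.4
tcp_pos: [0.5506, 0.2987, 0.1008]
eef_rot: [-179.9, -0.1, -7.3]
contact_force: [0.0, -0.9, -0.6]
gripper_width: 0.0359
gripper_force: 20.0
t 7.4 tcp [550.6 298.7 100.8] rpy [-1.799e+02 -1.000e-01 -7.300e+00] w 35.9 gf 20.0 j6 36.0 F [ 0.  -0.9 -0.6]
after turn: tx 0.009 ty -0.002 tz 0.419 spin -0.0002 | min rows shift 1.0 spin 1.0
```

View pics/b4.png

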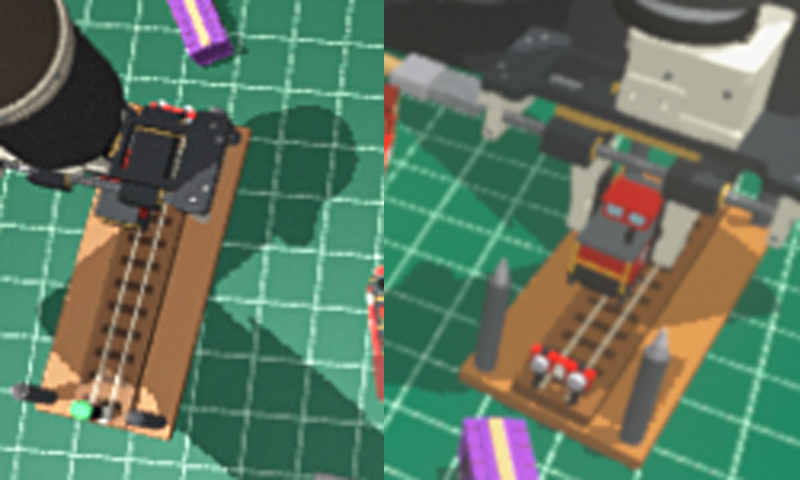

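The caboose hangs over the track, aligned and between the posts, with the buffer beyond it. I'll lower it and let go.

```bash
python3 -m inch '0.009 -0.002 0.1 0 0;0 0 0.1 0 0;0 0 0.1 0 0;0 0 0.06 0 0;0 0 0.04 0 0;0 0 0.02 0 0;0 0 0.004 0 0;0 0 0 0 0';python3 go.py 552 298.8 38 -7.2;python3 -m inch '0 0 0 0 1;0 0 0 0 1;0 0 0 0 1;0 0 0 0 1;0 0 -0.1 0 1;0 0 -0.3 0 1;0 0 -0.4 0 1;0 0 -0.2 0 1'; python3 go.py 671.4 -75.6 180 6.5
python3 - <<'E'
from h import *
shot("top","top5.npy");shot("scene","sc5.npy")
E
```

```text
time_s: 8.5
tcp_pos: [0.5523, 0.2977, 0.0391]
eef_rot: [180.0, -0.1, -7.2]
contact_force: [-5.7, -8.0, 27.6]
gripper_width: 0.036
gripper_force: 20.0
t 8.5 tcp [552.3 297.7  39.1] rpy [ 1.8e+02 -1.0e-01 -7.2e+00] w 36.0 gf 20.0 j6 36.0 F [-5.7 -8.  27.6]
after turn: tx -0.003 ty -0.007 tz 0.008 spin 0.0001 | min rows shift 1.0 spin 1.0
time_s: 9.5
tcp_pos: [0.5524, 0.2993, 0.1908]
eef_rot: [-179.8, -0.2, -7.2]
contact_force: [-0.3, 0.3, -1.2]
gripper_width: 0.0876
gripper_force: 0.0
t 9.5 tcp [552.4 299.3 190.8] rpy [-179.8   -0.2   -7.2] w 87.6 gf 0.0 j6 36.0 F [-0.3  0.3 -1.2]
after turn: tx 0.506 ty 2.573 tz 0.072 spin -0.0381 | min rows shift 7.0 spin 2.0
```

```bash
python3 -m inch '0 0 0 -0.019 1;0 0 0 -0.0191 1;0.072 0.3676 0 0 1;0.072 0.3676 0 0 1;0.072 0.3676 0 0 1;0.072 0.3676 0 0 1;0.072 0.3676 0 0 1;0.072 0.3676 0 0 1';python3 -m inch '0.074 0.3674 0.1 0 1;0 0 0.2 0 1;0 0 0.2 0 1;0 0 0.1 0 1;0 0 0 0 1;0 0 0 0 1;0 0 0 0 1;0 0 0 0 1';python3 go.py 671.4 -75.6 18 6.5
python3 - <<'E'
from h import *
c=shot("top");s=shot("scene")
a=cv2.resize(c["color"][100:250,100:300],None,fx=2.6,fy=2.6,interpolation=cv2.INTER_CUBIC);b=cv2.resize(s["color"][150:300,170:275],None,fx=2.6,fy=2.6,interpolation=cv2.INTER_CUBIC)
cv2.imwrite("pics/b5.png",np.hstack([a,b]))
E
```

```text
time_s: 10.6
tcp_pos: [0.6529, -0.0248, 0.1861]
eef_rot: [-180.0, -0.0, 6.5]
contact_force: [0.9, 0.6, 0.2]
gripper_width: 0.0874
gripper_force: 0.0
time_s: 11.6
tcp_pos: [0.6704, -0.0763, 0.0967]
eef_rot: [-180.0, -0.1, 6.5]
contact_force: [-0.3, 0.2, 0.0]
gripper_width: 0.0876
gripper_force: 0.0
t 11.6 tcp [670.4 -76.3  96.7] rpy [-1.8e+02 -1.0e-01  6.5e+00] w 87.6 gf 0.0 j6 86.0 F [-0.3  0.2  0. ]
after turn: tx 0.007 ty -0.004 tz 0.524 spin -0.0001 | min rows shift 1.0 spin 1.0
```

View pics/b5.png

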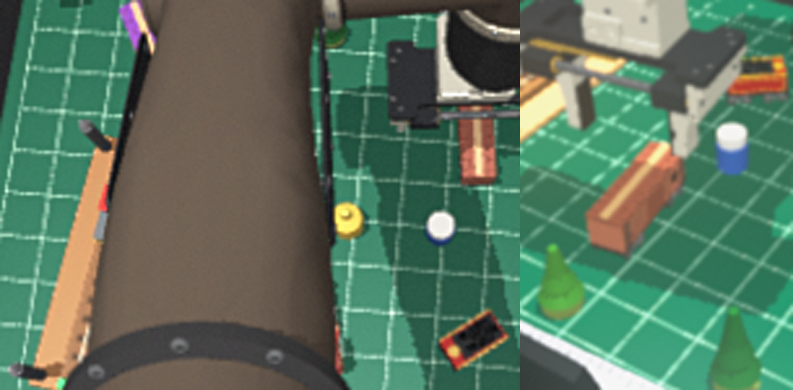

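The open fingers straddle the boxcar, and the jar (440,226) and glue (348,219) in the crop are clear.

```bash
python3 -m inch '0.007 -0.004 0.15 0 1;0 0 0.15 0 1;0 0 0.15 0 1;0 0 0.074 0 1;0 0 0 0 1;0 0 0 0 0;0 0 0 0 0;0 0 0 0 0' 20;python3 -m inch '0 0 0 0 0;0 0 0 0 0;0 0 -0.1 0 0;0 0 -0.3 0 0;0 0 -0.4 0 0;0 0 -0.3 0 0;0 0 0 0 0;0 0 0 0 0' 20; python3 go.py 434.9 313.5 190 -7.2
```

```text
time_s: 12.7
tcp_pos: [0.6713, -0.0757, 0.0179]
eef_rot: [-180.0, -0.1, 6.5]
contact_force: [-0.3, -0.4, 0.1]
gripper_width: 0.063
gripper_force: 0.0
time_s: 13.7
tcp_pos: [0.6703, -0.0757, 0.1822]
eef_rot: [-180.0, 0.0, 6.4]
contact_force: [-1.4, -0.6, -2.7]
gripper_width: 0.0358
gripper_force: 20.0
t 13.7 tcp [670.3 -75.7 182.2] rpy [-180.     0.     6.4] w 35.8 gf 20.0 j6 86.0 F [-1.4 -0.6 -2.7]
after turn: tx -1.882 ty -2.377 tz -0.052 spin 0.0379 | min rows shift 8.0 spin 2.0
```

```bash
python3 -m inch '0 0 -0.05 0.019 0;0 0 0 0.019 0;-0.235 -0.297 0 0 0;-0.235 -0.297 0 0 0;-0.235 -0.297 0 0 0;-0.235 -0.297 0 0 0;-0.235 -0.297 0 0 0;-0.235 -0.297 0 0 0';python3 -m inch '-0.235 -0.297 0 0 0;-0.237 -0.298 0 0 0;0 0 0.2 0 0;0 0 0.3 0 0;0 0 0.1 0 0;0 0 0 0 0;0 0 0 0 0;0 0 0 0 0';python3 go.py 434.9 313.5 44 -7.2
python3 - <<'E'
from h import *
c=shot("top");s=shot("scene")
a=cv2.resize(c["color"][120:270,100:220],None,fx=3.2,fy=3.2,interpolation=cv2.INTER_CUBIC);b=cv2.resize(s["color"][150:300,320:450],None,fx=3.2,fy=3.2,interpolation=cv2.INTER_CUBIC)
cv2.imwrite("pics/b6.png",np.hstack([a,b]))
E
```

```text
time_s: 14.7
tcp_pos: [0.4928, 0.2167, 0.1882]
eef_rot: [179.9, 0.1, -7.2]
contact_force: [0.2, 0.8, -1.7]
gripper_width: 0.0357
gripper_force: 20.0
time_s: 15.7
tcp_pos: [0.4364, 0.314, 0.101]
eef_rot: [-179.9, -0.1, -7.2]
contact_force: [-0.1, -0.3, -1.1]
gripper_width: 0.0359
gripper_force: 20.0
t 15.7 tcp [436.4 314.  101. ] rpy [-1.799e+02 -1.000e-01 -7.200e+00] w 35.9 gf 20.0 j6 26.0 F [-0.1 -0.3 -1.1]
after turn: tx -0.009 ty 0.004 tz 0.380 spin -0.0001 | min rows shift 1.0 spin 1.0
```

View pics/b6.png

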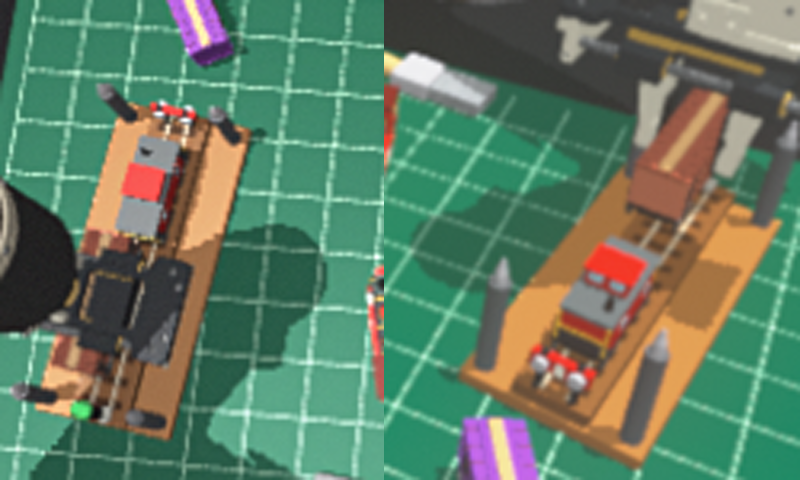

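The caboose stands centred on the track by the buffer, and the boxcar hangs aligned near the signal. I'll lower and release the boxcar.

```bash
python3 -m inch '-0.009 0.004 0.1 0 0;0 0 0.1 0 0;0 0 0.1 0 0;0 0 0.04 0 0;0 0 0.03 0 0;0 0 0.01 0 0;0 0 0.0 0 0;0 0 0 0 0';python3 go.py 434.9 313.5 44 -7.2;python3 -m inch '0 0 0 0 1;0 0 0 0 1;0 0 0 0 1;0 0 0 0 1;0 0 -0.1 0 1;0 0 -0.3 0 1;0 0 -0.4 0 1;0 0 -0.2 0 1'; python3 go.py 501.7 -317.6 150 -0.7
```

```text
time_s: 16.8
tcp_pos: [0.4349, 0.3116, 0.0444]
eef_rot: [179.9, -0.1, -7.2]
contact_force: [-3.3, -10.4, 24.1]
gripper_width: 0.0358
gripper_force: 20.0
t 16.8 tcp [434.9 311.6  44.4] rpy [ 1.799e+02 -1.000e-01 -7.200e+00] w 35.8 gf 20.0 j6 26.0 F [ -3.3 -10.4  24.1]
after turn: tx -0.001 ty -0.012 tz 0.003 spin 0.0001 | min rows shift 1.0 spin 1.0
time_s: 17.8
tcp_pos: [0.4352, 0.3139, 0.1973]
eef_rot: [-179.7, -0.2, -7.2]
contact_force: [0.9, 0.4, -0.5]
gripper_width: 0.0874
gripper_force: 0.0
t 17.8 tcp [435.2 313.9 197.3] rpy [-179.7   -0.2   -7.2] w 87.4 gf 0.0 j6 26.0 F [ 0.9  0.4 -0.5]
after turn: tx 0.495 ty 4.204 tz 0.316 spin -0.0180 | min rows shift 11.0 spin 1.0
```

```bash
python3 -m inch '0 0 0 -0.018 1;0.045 0.382 0 0 1;0.045 0.382 0 0 1;0.045 0.382 0 0 1;0.045 0.382 0 0 1;0.045 0.382 0 0 1;0.045 0.382 0 0 1;0.045 0.382 0 0 1';python3 -m inch '0.045 0.382 0 0 1;0.045 0.382 0 0 1;0.045 0.382 0.1 0 1;0.045 0.382 0.3 0 1;0 0 0.2 0 1;0 0 0.2 0 1;0 0 0 0 1;0 0 0 0 1';python3 go.py 501.7 -317.6 11 -0.7
python3 - <<'E'
from h import *
c=shot("top");s=shot("scene")
a=cv2.resize(c["color"][110:290,310:400],None,fx=3.2,fy=3.2,interpolation=cv2.INTER_CUBIC);b=cv2.resize(c["color"][120:300,85:210],None,fx=3.2,fy=3.2,interpolation=cv2.INTER_CUBIC)
cv2.imwrite("pics/b7.png",np.hstack([a,b]))
E
```

```text
time_s: 18.8
tcp_pos: [0.4765, -0.0905, 0.1941]
eef_rot: [-180.0, -0.1, -0.7]
contact_force: [0.7, 0.3, 0.8]
gripper_width: 0.0875
gripper_force: 0.0
time_s: 19.8
tcp_pos: [0.5005, -0.3101, 0.0809]
eef_rot: [180.0, -0.1, -0.7]
contact_force: [-0.3, -0.5, 1.1]
gripper_width: 0.0879
gripper_force: 0.0
t 19.8 tcp [ 500.5 -310.1   80.9] rpy [ 1.8e+02 -1.0e-01 -7.0e-01] w 87.9 gf 0.0 j6 102.0 F [-0.3 -0.5  1.1]
after turn: tx 0.009 ty 0.050 tz 0.466 spin 0.0000 | min rows shift 1.0 spin 1.0
```

View pics/b7.png

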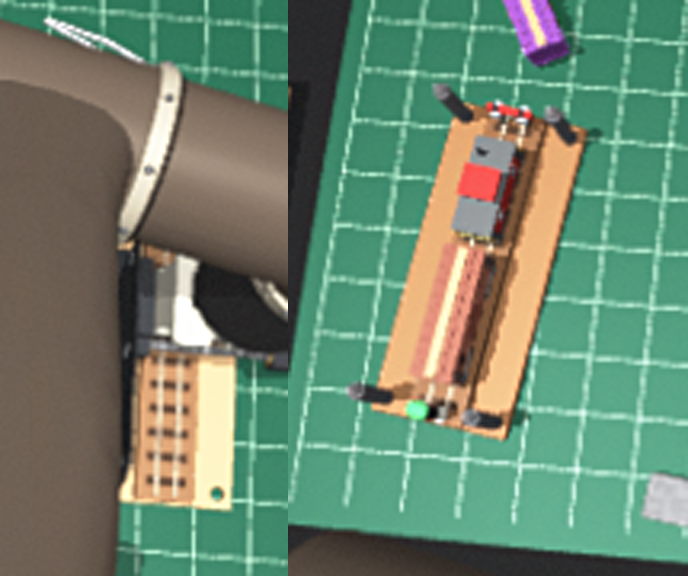

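Both cars stand on the track, the caboose by the buffer and the boxcar by the signal. Next I grip the deck.

```bash
python3 -m inch '0.009 0.05 0.1 0 1;0 0 0.1 0 1;0 0 0.1 0 1;0 0 0.1 0 1;0 0 0.066 0 1;0 0 0 0 1;0 0 0 0 0;0 0 0 0 0' 60;python3 go.py 501.7 -317.6 11 -0.7;python3 -m inch '0 0 0 0 0;0 0 0 0 0;0 0 0 0 0;0 0 0 0 0;0 0 -0.1 0 0;0 0 -0.1 0 0;0 0 0 0 0;0 0 0 0 0' 60; python3 go.py 501.7 -317.6 11 -0.7
```

```text
time_s: 20.9
tcp_pos: [0.5008, -0.3174, 0.0092]
eef_rot: [180.0, -0.0, -0.7]
contact_force: [-0.1, -0.8, 0.3]
gripper_width: 0.0728
gripper_force: 0.0
t 20.9 tcp [ 500.8 -317.4    9.2] rpy [180.   -0.   -0.7] w 72.8 gf 0.0 j6 103.0 F [-0.1 -0.8  0.3]
after turn: tx 0.006 ty 0.001 tz -0.012 spin -0.0001 | min rows shift 1.0 spin 1.0
time_s: 21.9
tcp_pos: [0.5007, -0.3173, 0.0395]
eef_rot: [-180.0, -0.0, -0.7]
contact_force: [-0.1, 0.1, -2.1]
gripper_width: 0.0514
gripper_force: 60.0
t 21.9 tcp [ 500.7 -317.3   39.5] rpy [-180.    -0.    -0.7] w 51.4 gf 60.0 j6 103.0 F [-0.1  0.1 -2.1]
after turn: tx 0.007 ty 0.002 tz 0.190 spin -0.0001 | min rows shift 1.0 spin 1.0
```

```bash
python3 -m inch '0 0 -0.2 0 0;0 0 -0.3 0 0;0 0 -0.3 0 0;0 0 -0.12 0 0;0 0 0 0.009 0;0 0 0 0.009 0;0 0 0 0 0;0 0 0 0 0';python3 go.py 485.5 307.1 175 -7.2
```

```text
time_s: 22.9
tcp_pos: [0.5006, -0.3173, 0.1768]
eef_rot: [-180.0, 0.0, -7.1]
contact_force: [1.3, 0.1, -2.9]
gripper_width: 0.0517
gripper_force: 60.0
t 22.9 tcp [ 500.6 -317.3  176.8] rpy [-180.     0.    -7.1] w 51.7 gf 60.0 j6 96.0 F [ 1.3  0.1 -2.9]
after turn: tx -0.621 ty -4.117 tz 0.012 spin 0.0001 | min rows shift 11.0 spin 1.0
```

```bash
python3 -m inch '-0.02 -0.15 0 0 0;-0.045 -0.294 0 0 0;-0.045 -0.294 0 0 0;-0.045 -0.294 0 0 0;-0.045 -0.294 0 0 0;-0.045 -0.294 0 0 0;-0.045 -0.294 0 0 0;-0.045 -0.294 0 0 0';python3 -m inch '-0.045 -0.294 0 0 0;-0.045 -0.294 0 0 0;-0.045 -0.294 0 0 0;-0.045 -0.294 0 0 0;-0.045 -0.294 0 0 0;-0.045 -0.294 0 0 0;-0.04 -0.145 0 0 0;-0.021 0 0 0 0';python3 -m inch '0 0 0.05 0 0;0 0 0.05 0 0;0 0 0.05 0 0;0 0 0.05 0 0;0 0 0 0 0;0 0 0 0 0;0 0 0 0 0;0 0 0 0 0';python3 go.py 485.5 307.1 130 -7.2
python3 - <<'E'
from h import *
c=shot("top","t8.npy");s=shot("scene","s8.npy")
a=cv2.resize(c["color"][110:290,75:210],None,fx=3.3,fy=3.3,interpolation=cv2.INTER_CUBIC);b=cv2.resize(s["color"][120:300,330:450],None,fx=3.3,fy=3.3,interpolation=cv2.INTER_CUBIC)
i=np.hstack([a,b]);print(i.shape,a.shape);cv2.imwrite("pics/b8.png",i[:600,:800])
E
```

```text
time_s: 23.9
tcp_pos: [0.4923, 0.019, 0.1774]
eef_rot: [-180.0, -0.0, -7.2]
contact_force: [0.8, 0.3, -2.0]
gripper_width: 0.0511
gripper_force: 60.0
time_s: 24.9
tcp_pos: [0.4789, 0.309, 0.1768]
eef_rot: [180.0, 0.0, -7.1]
contact_force: [0.0, -1.2, -2.1]
gripper_width: 0.0512
gripper_force: 60.0
time_s: 25.9
tcp_pos: [0.4793, 0.308, 0.1476]
eef_rot: [-180.0, -0.0, -7.2]
contact_force: [0.7, -0.2, -2.3]
gripper_width: 0.0512
gripper_force: 60.0
t 25.9 tcp [479.3 308.  147.6] rpy [-180.    -0.    -7.2] w 51.2 gf 60.0 j6 30.0 F [ 0.7 -0.2 -2.3]
after turn: tx 0.041 ty 0.001 tz 0.117 spin -0.0000 | min rows shift 1.0 spin 1.0
(594, 842, 3) (594, 446, 3)
```

View pics/b8.png

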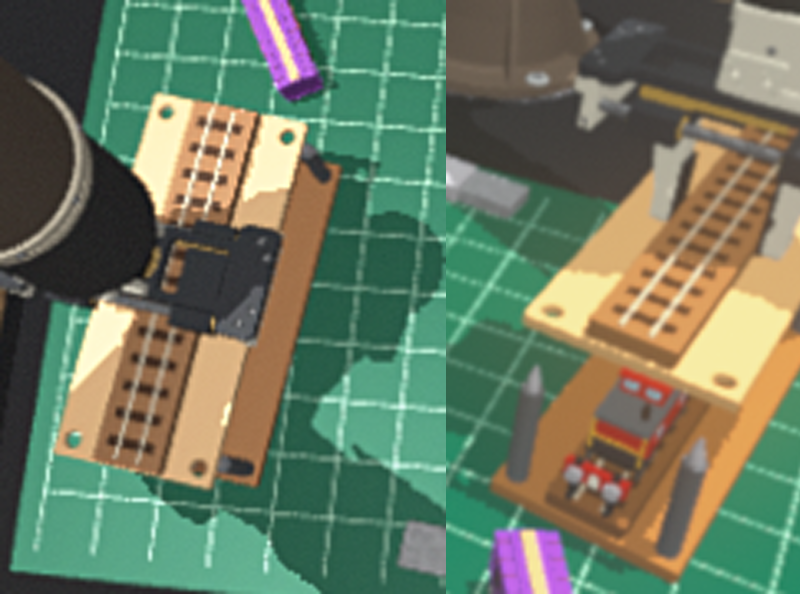

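The deck is held level above the posts. Hole pixels in the crop, top view: FL (166,113), FR (288,137), NL (74,439), NR (199,467). Scene view: FR (552,311), FL (724,380).

```bash
cat > m.py <<'E'
from h import *
c=shot("top");s=shot("scene")
t=np.load("t8.npy");S=np.load("s8.npy")
def refine(im,p,r=4,z=0,cc=None):
    "darkness-weighted centroid of hole around p"
    x,y=np.round(p).astype(int);w=im[y-r:y+r+1,x-r:x+r+1,2].astype(float)
    w=np.clip(np.percentile(w,75)-w-25,0,None);Y,X=np.mgrid[y-r:y+r+1,x-r:x+r+1];return np.array([(w*X).sum(),(w*Y).sum()])/w.sum()
f=lambda p,k,o:((np.array(p)+.5)/k-.5)+np.array(o)
zt=.1464
tp={n:f(p,3.3,(75,110)) for n,p in dict(FL=(166,113),FR=(288,137),NL=(74,439),NR=(199,467)).items()}
sp={n:f(p,3.3,(330,120)) for n,p in dict(FR=(106,311),FL=(278,380)).items()}
tw={n:onz(c,[p],zt)[0]*1e3 for n,p in tp.items()}; tr={n:onz(c,[refine(t,p)],zt)[0]*1e3 for n,p in tp.items()}
sw={n:onz(s,[p],zt)[0]*1e3 for n,p in sp.items()}
for n in tw: print(n,tw[n].round(1),tr[n].round(1),sw.get(n,np.zeros(2)).round(1))
for d in(tw,tr): print("mean",sum(d.values())/4, [np.degrees(np.arctan2(*(d["F"+k]-d["N"+k])[::-1])).round(2) for k in "LR"])
E
python3 m.py
```

```text
FL [617.6 341.6] [618.2 342. ] [616.2 342.1]
FR [605.6 241.5] [604.8 241.4] [604.6 242.9]
NL [356.7 373.4] [355.8 374.5] [0. 0.]
NR [344.6 275. ] [343.3 274.9] [0. 0.]
mean [481.10898473 307.90240086] [np.float64(-6.95), np.float64(-7.31)]
mean [480.52764956 308.19895087] [np.float64(-7.07), np.float64(-7.29)]
```

```bash
cat > pins.py <<'E'
from h import *
c=shot("top");s=shot("scene")
f=lambda p,k,o:((np.array(p)+.5)/k-.5)+np.array(o)
T=dict(FL=(145,35),FR=(301,68),NL=(25,459),NR=(186,493));B=dict(FL=(283,395),FR=(71,300),NL=(456,122),NR=(274,63))
foot={"top":dict(FL=(186,72),FR=(330,104),NL=(74,466),NR=(228,502)),"scene":dict(FL=(243,530),FR=(48,432),NL=(412,245),NR=(243,183))}
R={}
for cam,im,D,k,o in((c,np.load("top0.npy"),T,4.5,(100,140)),(s,np.load("scene0.npy"),B,4.2,(340,160))):
    v="top" if cam is c else "scene"; h=cv2.cvtColor(im,cv2.COLOR_BGR2HSV).astype(int)
    for n in D:
        a=f(D[n],k,o);b=f(foot[v][n],k,o); u=(b-a)/np.linalg.norm(b-a); nn=np.array([-u[1],u[0]]); L=np.linalg.norm(b-a)
        m=(h[...,1]<75)&(h[...,2]<190); ys,xs=np.nonzero(m); P=np.c_[xs,ys]-a; al=P@u; la=P@nn
        k2=(al>-3)&(al<L*0.75)&(abs(la)<4); Q=(P[k2]+a).astype(np.float32)
        # per-step lateral centroid -> line
        vx,vy,x0,y0=cv2.fitLine(Q,cv2.DIST_L2,0,.01,.01).ravel(); p0=np.array([x0,y0]);dv=np.array([vx,vy]); dv*=np.sign(dv@u)
        W=onz(cam,[p0,p0+dv*5],.095); e=p0+dv*((Q-p0)@dv).min(); R[v,n]=(W,len(Q),e)
X={}
for n in T:
    A=[];bb=[]
    for v in("top","scene"):
        W=R[v,n][0]; d=W[1]-W[0]; q=np.array([-d[1],d[0]])/np.linalg.norm(d); A.append(q);bb.append(q@W[0])
    X[n]=np.linalg.solve(A,bb)*1e3; print(n,X[n].round(1),R["top",n][1],R["scene",n][1],"tip top",onz(c,[R["top",n][2]],.105)[0].round(4),"tip scene",onz(s,[R["scene",n][2]],.105)[0].round(4))
M=sum(X.values())/4; print("mean",M,[np.degrees(np.arctan2(*(X["F"+k]-X["N"+k])[::-1])).round(2) for k in "LR"],np.linalg.norm(X["FL"]-X["NL"]),np.linalg.norm(X["FR"]-X["NR"]),np.linalg.norm(X["FL"]-X["FR"]))
E
python3 pins.py
```

```text
FL [625.5 340.8] 51 153 tip top [0.6262 0.3417] tip scene [0.6247 0.3407]
FR [612.3 242.1] 43 148 tip top [0.6121 0.2423] tip scene [0.6091 0.2416]
NL [363.3 375.3] 53 189 tip top [0.3633 0.3753] tip scene [0.3473 0.3758]
NR [350.4 275.5] 38 174 tip top [0.3505 0.2771] tip scene [0.3338 0.2735]
mean [487.89786532 308.39872281] [np.float64(-7.49), np.float64(-7.26)] 264.4788850096483 264.00816731802513 99.57833426310651
```

```bash
python3 -m inch '0.023 -0.004 0 0.0004 0;0.023 -0.0046 0 0 0;0 0 0.05 0 0;0 0 0.05 0 0;0 0 0.05 0 0;0 0 0.05 0 0;0 0 0 0 0;0 0 0 0 0';python3 go.py 486.3 308.4 97.2 -7.35;python3 -m inch '0 0 0 0 0;0 0 0.02 0 0;0 0 0.02 0 0;0 0 0.02 0 0;0 0 0 0 0;0 0 0 0 0;0 0 0 0 0;0 0 0 0 0';python3 go.py 486.3 308.4 97.2 -7.35
```

```text
time_s: 27.2
tcp_pos: [0.4864, 0.3084, 0.1174]
eef_rot: [-180.0, -0.0, -7.4]
contact_force: [0.2, 0.0, -2.4]
gripper_width: 0.0511
gripper_force: 60.0
t 27.2 tcp [486.4 308.4 117.4] rpy [-180.    -0.    -7.4] w 51.1 gf 60.0 j6 31.0 F [ 0.2  0.  -2.4]
after turn: tx -0.001 ty -0.000 tz 0.135 spin -0.0000 | min rows shift 1.0 spin 1.0
time_s: 28.2
tcp_pos: [0.4863, 0.3082, 0.1084]
eef_rot: [-180.0, -0.0, -7.4]
contact_force: [-0.1, -0.3, -2.1]
gripper_width: 0.0513
gripper_force: 60.0
t 28.2 tcp [486.3 308.2 108.4] rpy [-180.    -0.    -7.4] w 51.3 gf 60.0 j6 31.0 F [-0.1 -0.3 -2.1]
after turn: tx -0.000 ty -0.001 tz 0.075 spin -0.0000 | min rows shift 1.0 spin 1.0
```

```bash
python3 -m inch '0 0 0.02 0 0;0 0 0.02 0 0;0 0 0.01 0 0;0 0 0 0 0;0 0 0 0 0;0 0 0 0 0;0 0 0 0 0;0 0 0 0 0';python3 -m inch '0 0 0.01 0 0;0 0 0.01 0 0;0 0 0.005 0 0;0 0 0 0 0;0 0 0 0 0;0 0 0 0 0;0 0 0 0 0;0 0 0 0 0'
```

```text
time_s: 29.2
tcp_pos: [0.4863, 0.3083, 0.1008]
eef_rot: [-180.0, -0.0, -7.4]
contact_force: [-0.1, 1.0, -2.6]
gripper_width: 0.0516
gripper_force: 60.0
time_s: 30.2
tcp_pos: [0.4862, 0.3082, 0.0973]
eef_rot: [180.0, -0.0, -7.4]
contact_force: [-4.3, -1.6, 6.0]
gripper_width: 0.0513
gripper_force: 60.0
```

```bash
python3 -m inch '0 0 0 0 1;0 0 0 0 1;0 0 0 0 1;0 0 0 0 1;0 0 0 0 1;0 0 -0.1 0 1;0 0 -0.3 0 1;0 0 -0.3 0 1' 20;python3 go.py 444 77 90 12.5
python3 - <<'E'
from h import *
c=shot("top"); cv2.imwrite("pics/b9.png",cv2.resize(c["color"][115:272,90:262],None,fx=3.8,fy=3.8,interpolation=cv2.INTER_CUBIC))
E
```

```text
time_s: 31.2
tcp_pos: [0.4863, 0.3081, 0.2042]
eef_rot: [180.0, -0.0, -7.3]
contact_force: [-0.0, 0.8, 0.1]
gripper_width: 0.0878
gripper_force: 0.0
t 31.2 tcp [486.3 308.1 204.2] rpy [180.   -0.   -7.3] w 87.8 gf 0.0 j6 31.0 F [-0.   0.8  0.1]
after turn: tx -0.609 ty 1.443 tz 0.762 spin -0.0551 | min rows shift 4.0 spin 2.0
```

View pics/b9.png

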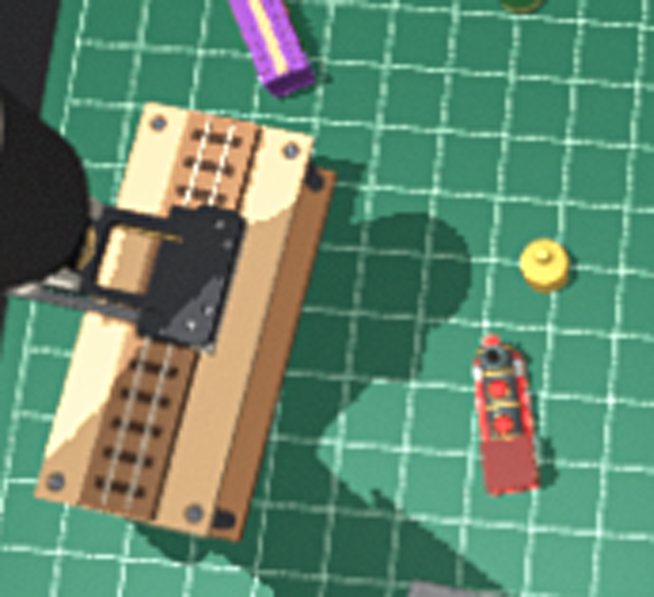

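All four pins show through the deck's corner holes, so it is seated. Now the loco.

```bash
python3 -m inch '0 0 0 -0.0275 1;0 0 0 -0.0276 1;-0.122 0.289 0 0 1;-0.122 0.289 0 0 1;-0.122 0.289 0 0 1;-0.122 0.289 0 0 1;-0.121 0.287 0.3 0 1;0 0 0.4 0 1';python3 -m inch '0 0 0 0 1;0 0 0 0 1;0 0 0 0 1;0 0 0 0 1;0 0 0 0 1;0 0 0 0 1;0 0 0 0 1;0 0 0 0 1';python3 go.py 444 77 4 12.5
python3 - <<'E'
from h import *
c=shot("top");s=shot("scene")
a=cv2.resize(c["color"][160:270,180:270],None,fx=4,fy=4,interpolation=cv2.INTER_CUBIC);b=cv2.resize(s["color"][130:240,270:375],None,fx=4,fy=4,interpolation=cv2.INTER_CUBIC)
cv2.imwrite("pics/b10.png",np.hstack([a,b]))
E
```

```text
time_s: 32.25
tcp_pos: [0.445, 0.0776, 0.1002]
eef_rot: [-179.9, -0.4, 12.4]
contact_force: [1.0, 1.5, -0.6]
gripper_width: 0.0874
gripper_force: 0.0
time_s: 33.25
tcp_pos: [0.4441, 0.0788, 0.0987]
eef_rot: [180.0, 0.0, 12.5]
contact_force: [0.6, 0.0, -0.8]
gripper_width: 0.0876
gripper_force: 0.0
t 33.25 tcp [444.1  78.8  98.7] rpy [180.    0.   12.5] w 87.6 gf 0.0 j6 67.0 F [ 0.6  0.  -0.8]
after turn: tx -0.003 ty 0.012 tz 0.631 spin -0.0001 | min rows shift 1.0 spin 1.0
```

View pics/b10.png

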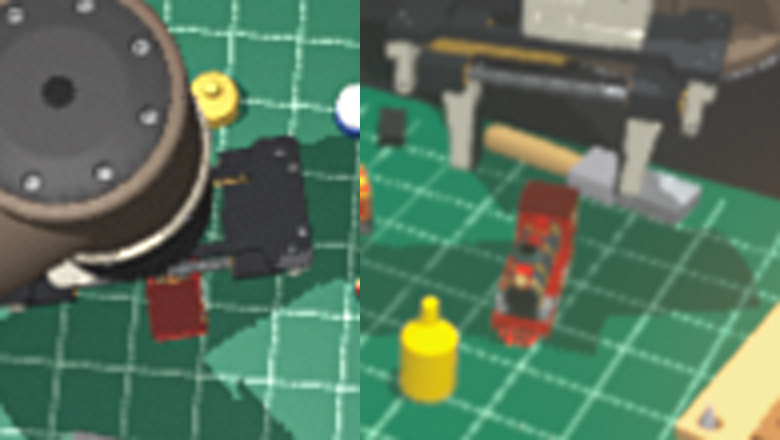

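The fingers hover on both sides of the loco, and glue (430,360) in the scene crop is clear ahead of it. I'll descend.

```bash
python3 -m inch '-0.003 0.012 0.15 0 1;0 0 0.15 0 1;0 0 0.15 0 1;0 0 0.12 0 1;0 0 0.061 0 1;0 0 0 0 1;0 0 0 0 0;0 0 0 0 0' 20;python3 go.py 444 77 4 12.5;python3 -m inch '0 0 0 0 0;0 0 0 0 0;0 0 0 0 0;0 0 -0.1 0 0;0 0 -0.3 0 0;0 0 -0.4 0 0;0 0 -0.4 0 0;0 0 0 0 0' 20; python3 go.py 536.7 302 190 -7.4
```

```text
time_s: 34.35
tcp_pos: [0.4445, 0.0773, 0.0047]
eef_rot: [-180.0, -0.1, 12.5]
contact_force: [0.0, 0.8, 0.4]
gripper_width: 0.0733
gripper_force: 0.0
t 34.35 tcp [444.5  77.3   4.7] rpy [-1.80e+02 -1.00e-01  1.25e+01] w 73.3 gf 0.0 j6 67.0 F [0.  0.8 0.4]
after turn: tx -0.004 ty 0.001 tz 0.005 spin -0.0001 | min rows shift 1.0 spin 1.0
time_s: 35.35
tcp_pos: [0.4465, 0.0783, 0.1888]
eef_rot: [-179.8, -0.5, 12.5]
contact_force: [0.8, -0.2, -2.6]
gripper_width: 0.0357
gripper_force: 19.9
t 35.35 tcp [446.5  78.3 188.8] rpy [-179.8   -0.5   12.5] w 35.7 gf 19.9 j6 67.0 F [ 0.8 -0.2 -2.6]
after turn: tx 0.404 ty -1.557 tz -0.008 spin 0.0553 | min rows shift 4.0 spin 2.0
```

```bash
python3 -m inch '0 0 0 0.0276 0;0 0 0 0.0277 0;0.08 -0.31 0 0 0;0.08 -0.31 0 0 0;0.08 -0.31 0 0 0;0.08 -0.31 0 0 0;0.084 -0.317 0 0 0;0 0 0 0 0';python3 -m inch '0 0 0.1 0 0;0 0 0.1 0 0;0 0 0.1 0 0;0 0 0 0 0;0 0 0 0 0;0 0 0 0 0;0 0 0 0 0;0 0 0 0 0';python3 go.py 537.1 301.8 115 -7.4
```

```text
time_s: 36.35
tcp_pos: [0.5346, 0.3031, 0.1814]
eef_rot: [179.9, 0.1, -7.3]
contact_force: [-1.7, -0.5, -1.0]
gripper_width: 0.0357
gripper_force: 19.9
time_s: 37.35
tcp_pos: [0.5345, 0.3008, 0.1393]
eef_rot: [-180.0, -0.0, -7.4]
contact_force: [-0.1, 0.5, -1.8]
gripper_width: 0.0354
gripper_force: 19.9
t 37.35 tcp [534.5 300.8 139.3] rpy [-180.    -0.    -7.4] w 35.4 gf 19.9 j6 35.0 F [-0.1  0.5 -1.8]
after turn: tx 0.017 ty -0.009 tz 0.162 spin -0.0001 | min rows shift 1.0 spin 1.0
```

```bash
python3 -m inch '0.017 -0.009 0 0 0;0 0 0.05 0 0;0 0 0.05 0 0;0 0 0.03 0 0;0 0 0.015 0 0;0 0 0.01 0 0;0 0 0 0 0;0 0 0 0 0';python3 go.py 537.1 301.8 115 -7.4
```

```text
time_s: 38.35
tcp_pos: [0.5386, 0.3014, 0.1195]
eef_rot: [-180.0, -0.2, -7.3]
contact_force: [-6.0, -5.5, 23.9]
gripper_width: 0.0356
gripper_force: 20.0
t 38.35 tcp [538.6 301.4 119.5] rpy [-180.    -0.2   -7.3] w 35.6 gf 20.0 j6 35.0 F [-6.  -5.5 23.9]
after turn: tx -0.010 ty -0.001 tz 0.030 spin 0.0002 | min rows shift 1.0 spin 1.0
```

```bash
python3 -m inch '0 0 0.005 0 0;0 0 0 0 0;0 0 0 0 0;0 0 0 0 0;0 0 0 0 0;0 0 0 0 0;0 0 0 0 0;0 0 0 0 0' 10;python3 go.py 537.1 301.8 115 -7.4;python3 -m inch '0 0 0.005 0 0;0 0 0 0 0;0 0 0 0 0;0 0 0 0 0;0 0 0 0 0;0 0 0 0 0;0 0 0 0 0;0 0 0 0 0' 5;python3 go.py 537.1 301.8 115 -7.4
```

```text
time_s: 39.35
tcp_pos: [0.5386, 0.3014, 0.1174]
eef_rot: [-180.0, -0.2, -7.4]
contact_force: [-1.3, -4.5, 14.5]
gripper_width: 0.0359
gripper_force: 10.0
t 39.35 tcp [538.6 301.4 117.4] rpy [-180.    -0.2   -7.4] w 35.9 gf 10.0 j6 35.0 F [-1.3 -4.5 14.5]
after turn: tx -0.010 ty -0.001 tz 0.016 spin 0.0001 | min rows shift 1.0 spin 1.0
time_s: 40.35
tcp_pos: [0.5382, 0.3014, 0.1154]
eef_rot: [-180.0, -0.1, -7.4]
contact_force: [1.5, -3.2, 8.7]
gripper_width: 0.036
gripper_force: 5.0
t 40.35 tcp [538.2 301.4 115.4] rpy [-1.8e+02 -1.0e-01 -7.4e+00] w 36.0 gf 5.0 j6 35.0 F [ 1.5 -3.2  8.7]
after turn: tx -0.008 ty -0.001 tz 0.003 spin 0.0000 | min rows shift 1.0 spin 1.0
```

```bash
python3 -m inch '0 0 0 0 0;0 0 0 0 1;0 0 0 0 1;0 0 0 0 1;0 0 0 0 1;0 0 -0.1 0 1;0 0 -0.3 0 1;0 0 -0.4 0 1' 5;python3 go.py 440.5 -88.9 110 -49.5
python3 - <<'E'
from h import *
c=shot("top","t11.npy");s=shot("scene","s11.npy")
E
```

```text
time_s: 41.35
tcp_pos: [0.5365, 0.3012, 0.2354]
eef_rot: [179.9, 0.1, -7.4]
contact_force: [1.0, 0.9, -0.1]
gripper_width: 0.0873
gripper_force: 0.0
t 41.35 tcp [536.5 301.2 235.4] rpy [ 1.799e+02  1.000e-01 -7.400e+00] w 87.3 gf 0.0 j6 35.0 F [ 1.   0.9 -0.1]
after turn: tx 1.562 ty 2.176 tz 0.836 spin 0.1169 | min rows shift 7.0 spin 4.0
```

```bash
python3 -m inch '0 0 0 0.0292 1;0 0 0 0.0292 1;0 0 0 0.0292 1;0 0 0 0.0292 1;0.2232 0.311 0 0 1;0.2232 0.311 0 0 1;0.2232 0.311 0 0 1;0.2232 0.311 0 0 1' 20;python3 -m inch '0.2232 0.311 0 0 1;0.2232 0.311 0 0 1;0.2232 0.311 0.2 0 1;0 0 0.3 0 1;0 0 0.3 0 1;0 0 0 0 1;0 0 0 0 1;0 0 0 0 1';python3 go.py 440.5 -88.9 8 -49.5
python3 - <<'E'
from h import *
s=shot("scene");c=shot("top")
b=cv2.resize(s["color"][130:240,220:300],None,fx=4,fy=4,interpolation=cv2.INTER_CUBIC);a=cv2.resize(c["color"][130:240,115:215],None,fx=4,fy=4,interpolation=cv2.INTER_CUBIC)
cv2.imwrite("pics/b12.png",np.hstack([a,b]))
E
```

```text
time_s: 42.45
tcp_pos: [0.4818, 0.0772, 0.2354]
eef_rot: [-179.9, -0.0, -49.4]
contact_force: [1.0, -0.1, 0.1]
gripper_width: 0.0878
gripper_force: 0.0
time_s: 43.45
tcp_pos: [0.4431, -0.0862, 0.1174]
eef_rot: [-179.8, -0.1, -49.4]
contact_force: [0.0, -0.2, 0.2]
gripper_width: 0.0882
gripper_force: 0.0
t 43.45 tcp [443.1 -86.2 117.4] rpy [-1.798e+02 -1.000e-01 -4.940e+01] w 88.2 gf 0.0 j6 26.0 F [ 0.  -0.2  0.2]
after turn: tx 0.002 ty 0.025 tz 0.729 spin 0.0002 | min rows shift 1.0 spin 1.0
```

View pics/b12.png

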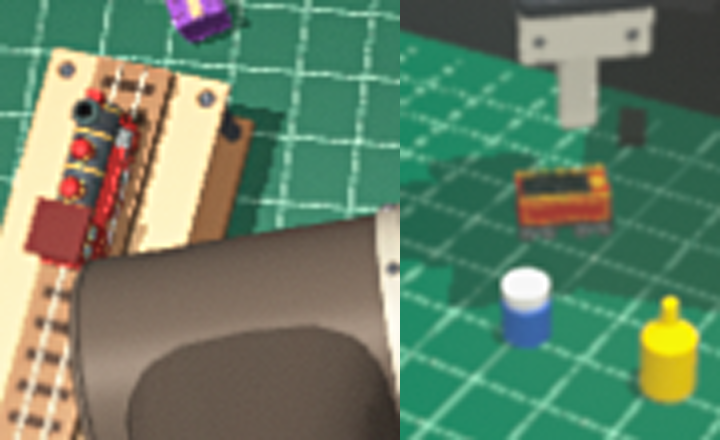

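The loco stands on the deck track, and the jar and glue are untouched. The gripper is lined up over the tender, so I'll grip it.

```bash
python3 -m inch '0.002 0.025 0.15 0 1;0 0 0.15 0 1;0 0 0.15 0 1;0 0 0.15 0 1;0 0 0.1 0 1;0 0 0.029 0 1;0 0 0 0 1;0 0 0 0 1' 20;python3 -m inch '0 0 0 0 0;0 0 0 0 0;0 0 0 0 0;0 0 0 0 0;0 0 0 0 0;0 0 -0.1 0 0;0 0 -0.3 0 0;0 0 -0.4 0 0' 30; python3 -m inch '0 0 -0.4 -0.0292 0;0 0 0 -0.0292 0;0 0 0 -0.0292 0;0 0 0 -0.0292 0;0 0 0 0 0;0 0 0 0 0;0 0 0 0 0;0 0 0 0 0';python3 go.py 437.9 314.6 190 -7.4;  python3 - <<'E'
from h import *
# loco middle on deck from before tender trip: red cab roof rear edge etc. (t11)
c=capture("top");im=np.load("t11.npy");h=cv2.cvtColor(im,cv2.COLOR_BGR2HSV)
m=(((h[...,0]<6)|(h[...,0]>172))&(h[...,1]>130)&(h[...,2]>60)).astype(np.uint8);m[:130]=0;m[240:]=0;m[:,:110]=0;m[:,160:]=0
p=np.argwhere(m)[:,::-1].astype(float)
for z in(.135,.168): 
    W=onz(c,p,z)*1e3; a=np.radians(-7.35);d=(W-[487.5,308.2]); X=d@[np.cos(a),np.sin(a)];Y=d@[-np.sin(a),np.cos(a)]
    print(len(p),z,np.percentile(X,[1,99]).round(1),np.percentile(Y,[1,99]).round(1))
E
```

```text
time_s: 44.55
tcp_pos: [0.4396, -0.0891, 0.0068]
eef_rot: [-179.9, -0.0, -49.5]
contact_force: [-0.3, 0.1, 0.9]
gripper_width: 0.0872
gripper_force: 0.0
time_s: 45.55
tcp_pos: [0.4376, -0.0895, 0.1262]
eef_rot: [179.8, 0.1, -49.5]
contact_force: [2.1, 0.5, -1.5]
gripper_width: 0.0365
gripper_force: 29.8
time_s: 46.55
tcp_pos: [0.4389, -0.0893, 0.1859]
eef_rot: [180.0, 0.0, -7.5]
contact_force: [0.6, -0.1, -1.7]
gripper_width: 0.0357
gripper_force: 29.8
t 46.55 tcp [438.9 -89.3 185.9] rpy [180.    0.   -7.5] w 35.7 gf 29.8 j6 69.0 F [ 0.6 -0.1 -1.7]
after turn: tx -0.354 ty -2.669 tz -0.027 spin -0.0003 | min rows shift 7.0 spin 1.0
269 0.135 [-4.7 40.2] [-21.8  27. ]
269 0.168 [-8.7 34.7] [-32.8  14.4]
```

```bash
python3 -m inch '0 0 -0.1 0 0;-0.0459 -0.3336 0 0 0;-0.0459 -0.3336 0 0 0;-0.0459 -0.3336 0 0 0;-0.0459 -0.3336 0 0 0;-0.0459 -0.3336 0 0 0;-0.0459 -0.3336 0 0 0;-0.0459 -0.3336 0 0 0';python3 -m inch '-0.0459 -0.3336 0 0 0;0 0 0.1 0 0;0 0 0.15 0 0;0 0 0.1 0 0;0 0 0 0 0;0 0 0 0 0;0 0 0 0 0;0 0 0 0 0';python3 go.py 435.9 314.8 117.5 -7.4
```

```text
time_s: 47.6
tcp_pos: [0.4365, 0.2663, 0.2024]
eef_rot: [-179.9, -0.1, -7.4]
contact_force: [0.5, 0.0, -1.6]
gripper_width: 0.0361
gripper_force: 29.8
time_s: 48.6
tcp_pos: [0.4363, 0.315, 0.1491]
eef_rot: [-179.9, -0.0, -7.4]
contact_force: [-1.1, -0.5, -0.7]
gripper_width: 0.0356
gripper_force: 29.8
t 48.6 tcp [436.3 315.  149.1] rpy [-179.9   -0.    -7.4] w 35.6 gf 29.8 j6 26.0 F [-1.1 -0.5 -0.7]
after turn: tx -0.003 ty 0.001 tz 0.211 spin -0.0001 | min rows shift 1.0 spin 1.0
```

```bash
python3 -m inch '0 0 0.05 0 0;0 0 0.05 0 0;0 0 0.05 0 0;0 0 0.03 0 0;0 0 0.02 0 0;0 0 0.007 0 0;0 0 0 0 0;0 0 0 0 0' 20;python3 go.py 435.9 314.8 117.5 -7.4
```

```text
time_s: 49.6
tcp_pos: [0.4374, 0.3145, 0.1205]
eef_rot: [-180.0, -0.2, -7.4]
contact_force: [-4.6, -8.6, 25.4]
gripper_width: 0.0357
gripper_force: 20.0
t 49.6 tcp [437.4 314.5 120.5] rpy [-180.    -0.2   -7.4] w 35.7 gf 20.0 j6 26.0 F [-4.6 -8.6 25.4]
after turn: tx -0.010 ty -0.001 tz 0.020 spin 0.0001 | min rows shift 1.0 spin 1.0
```

```bash
python3 -m inch '0 0 0.004 0 0;0 0 0 0 0;0 0 0 0 0;0 0 0 0 0;0 0 0 0 0;0 0 0 0 0;0 0 0 0 0;0 0 0 0 0' 8;python3 -m inch '0 0 0.002 0 0;0 0 0 0 0;0 0 0 0 0;0 0 0 0 0;0 0 0 0 0;0 0 0 0 0;0 0 0 0 0;0 0 0 0 0' 4;python3 -m inch '0 0 0 0 1;0 0 0 0 1;0 0 0 0 1;0 0 0 0 1;0 0 0 0 1;0 0 -0.1 0 1;0 0 -0.3 0 1;0 0 -0.4 0 1' 4;python3 -m inch '0 0.4 -0.2 0 1;0 0.4 0 0 1;0 0.4 0 0 1;0 0.4 0 0 1;0 0.4 0 0 1;0 0.3 0 0 1;0 0 0 0 1;0 0 0 0 1'
cat > fin.py <<'E'
from h import *
c=shot("top");s=shot("scene")
f=lambda im,y,x:cv2.resize(im[y:y+150,x:x+125],None,fx=3.1,fy=3.1,interpolation=cv2.INTER_CUBIC)
cv2.imwrite("pics/b13.png",np.hstack([f(c["color"],125,85),f(s["color"],140,325)]))
a=np.radians(-7.35)
hole=None
h=cv2.cvtColor(c["color"],cv2.COLOR_BGR2HSV)
m=(((h[...,0]<6)|(h[...,0]>172))&(h[...,1]>130)&(h[...,2]>60)).astype(np.uint8);m[:125]=0;m[260:]=0;m[:,:95]=0;m[:,170:]=0
n,l,st,ce=cv2.connectedComponentsWithStats(m)
for i in range(1,n):
    if st[i,4]<15: continue
    p=np.argwhere(l==i)[:,::-1].astype(float)
    for z in(.143,.168):
        d=onz(c,p,z)*1e3-[487.5,308.2];X=d@[np.cos(a),np.sin(a)];Y=d@[-np.sin(a),np.cos(a)]
        print(st[i],z,"X",np.percentile(X,[1,99]).round(1),"Y",np.percentile(Y,[1,99]).round(1))
E
python3 fin.py
```

```text
time_s: 50.6
tcp_pos: [0.4372, 0.3146, 0.1183]
eef_rot: [-180.0, -0.1, -7.4]
contact_force: [-0.4, -5.0, 12.9]
gripper_width: 0.0363
gripper_force: 8.0
time_s: 51.6
tcp_pos: [0.4369, 0.3147, 0.1172]
eef_rot: [-180.0, -0.1, -7.4]
contact_force: [0.7, -2.8, 5.8]
gripper_width: 0.0359
gripper_force: 4.0
time_s: 52.6
tcp_pos: [0.4356, 0.3141, 0.2379]
eef_rot: [179.9, 0.1, -7.4]
contact_force: [0.9, 1.6, -0.3]
gripper_width: 0.0878
gripper_force: 0.0
time_s: 53.6
tcp_pos: [0.3922, -0.0233, 0.2654]
eef_rot: [-180.0, -0.1, -7.5]
contact_force: [-0.3, 0.3, 0.3]
gripper_width: 0.0877
gripper_force: 0.0
[121 159  29  39 360] 0.143 X [-5.3 95. ] Y [-25.6  24.9]
[121 159  29  39 360] 0.168 X [-8.4 89.4] Y [-33.9  15.3]
[133 164   5   6  21] 0.143 X [65. 78.] Y [ 2.7 14.2]
[133 164   5   6  21] 0.168 X [60.2 72.8] Y [-6.3  4.9]
[130 174   5   5  21] 0.143 X [39.8 51.4] Y [ 2.4 13.8]
[130 174   5   5  21] 0.168 X [35.6 46.9] Y [-6.6  4.5]
[116 218   4   7  17] 0.143 X [-82.5 -67.6] Y [10.8 17.1]
[116 218   4   7  17] 0.168 X [-83.5 -69. ] Y [1.6 7.7]
```

View pics/b13.png

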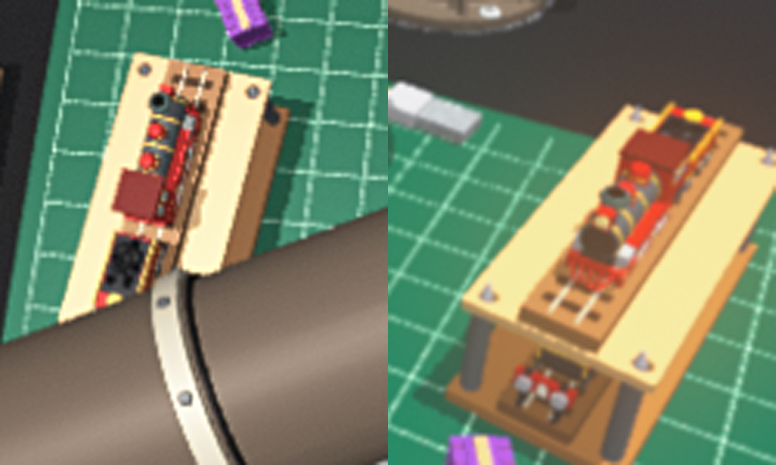

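The loco stands upright on the deck track with the tender close behind its cab, about 97–100 mm between middles. All the posts are through the deck and the arm is clear, so I'll hand in.

```bash
python3 -c "
from plant import *
print(close_job())"
```

```text
the job is handed in; nothing more can be done
None
```

The job is handed in at about 54 s, but no verdict came back: both rear cars are on the base track, the deck is seated on all four posts, and the loco and tender are on top. The jar and glue were not touched by any move I made.

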